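# Turn a bevelled test plate over the fixture edge and close the joint

### The arm

A 7-joint arm with a two-finger parallel gripper is mounted at the origin on the work surface. World frame = base frame: x ahead of the robot, y to its left, z up, the work surface at z = 0. Lengths are in m, angles in rad, forces in N, time in s.
With the tool pointing down it reaches from about 0.425 to 1.025 m from the base axis. Payload 3.6 kg.
Tool frame: the origin (TCP) lies at the very end of the fingers, on their centre line; the grasp point (between the pads) lies 19 mm behind it; z points along the fingers, y is the direction in which the jaws open and shut (so a half turn about z gives the same grasp; the last joint's range is limited). The gripper opens to 85 mm and grips with 20 to 120 N. Pads are 22 mm wide; open, the fingers measure 114 mm over their backs; the gripper's body (76 mm by 85 mm) begins 54 mm behind the grasp point. The pads swing forward as they close: fully open they stand 13 mm farther back than shut.
Start: joints at [1.127, 0.591, 0.048, 1.609, -0.033, 0.943, -0.034], TCP at [0.248, -0.681, 0.231] pointing down, gripper open.
Joint ranges: [-2.69, 2.69], [-0.47, 2.24], [-1.27, 1.36], [0.19, 2.51], [-1.53, 4.68], [0.08, 2.07], [-3.09, 3.09]. Speed limits (rad/s): [2.57, 2.57, 3.14, 3.14, 3.14, 3.14, 3.14].

### API

Orientations are given as a rotation vector (axis times angle).
In Python, from plant import robot gives the robot as it stands.
- The arm moves only by the tool step_arm, never from a script. Its argument "plan" is a list that holds one entry, the list of rows, each a list of 5 numbers: the opening in per cent of the stroke, from 0 (shut) to 100 (fully open), then the shift along the tool's x, y, z in mm, then the turn about the tool's z in degrees. In form: [[[jaw, tx, ty, tz, roll], ...]]. A call has exactly 8 rows; each row is the pose to reach, as a shift and turn from the pose commanded when the call began, along the tool's axes at that moment; what a row does not reach only later rows make up. A row lasts 1/12 s, in which the tool goes at most 41.7 mm and 7.16 degrees, less where a joint would pass 70% of its speed; a pose out of reach is approached as far as the arm can. A call with a gripper value outside its range is refused whole. The fingers move at their own pace and stop on an object; "force" is the grip in N (left out, the last holds). Time passes only in rows, so rows that repeat a pose let the fingers close, or fill a call up. It gives the time, the measured TCP pose, the force and the opening at its end, in the units of the state.
- robot.read_state(): the state, without advancing time (a new reading comes with each control period).
- robot.camera(name): name is "scene" or "top"; returns a dict with "color" (420x560x3 uint8, red, green, blue), "depth" (420x560 float32, m along the optical axis (not along the pixel's ray), 0 where there is no reading), "fx", "fy", "cx", "cy" (pixels), "world_to_cam" (4x4, takes a point from world to camera coordinates). Camera axes: x right, y up, looking along -z (the intrinsics and any distortion apply to the point x, -y, -z); pixel columns grow to the right and rows downward; lengths in m; the calibration is good to about 2 mm. A picture is of the moment at which its call begins.
- robot.sign_off(): hands the job in, once; it reports no verdict.
The state is a dict: "t": time; "joint_positions": joint angles; "joint_velocities": joint speeds; "effort": joint torques, N m; "eef_pos": TCP position; "ee_rot": TCP orientation; "wrist_force": force on the tool from outside, world axes, zero at the start; "torque": the same for the moment, N m; "finger_gap": opening from 0.0 (shut) to 1.0 (fully open).
Only numpy, scipy, OpenCV 4.12 (cv2) and the standard library are available. Lean on these libraries where they do the work, as an engineer would, in place of code of your own. Each camera call takes 0.05 s, during which the arm holds its last target. There are 200 camera calls.

### The job

Get the V-joint ready for welding: with the fingertips, push the loose bevelled plate across the table up against the edge of the fixture plate, tip it up there and turn it right over onto the fixture plate, so that it lies bevel up. Then push it on until its root face butts squarely against the clamped plate's, along its whole length. Roll it over the edge, never lift or carry it, and leave the other things on the table where they are.

Things in the scene. Friction and masses are not known exactly. Their poses are not given: they have to be found in the camera images.
- coupon: loose bevelled test plate, bare hot-rolled steel, 90 (its x) x 100 (its y) x 10 mm, about 0.7 kg. Origin: centre of the face it lies on at the start. Then it lies flat on the table before the fixture plate, z up, x pointing away from the robot, within 0.3 rad of square to the fixture's edge; its bevel is underneath, on the edge nearest the robot. Turned over, its z points down
- coupon_root (a point): on the coupon's bevelled edge (x = -45 mm), middle of the sharp edge where its root face meets the face that is up at the start (z = 10 mm) and must end underneath; axes as the coupon's. The root face is the 3 mm next to that face (z = 7 to 10); below, a 45 degree bevel runs back to x = -38 mm at z = 0
- coupon_plain (a point): on the coupon, middle of its plain square edge opposite the bevel, half-way through the thickness: coupon x = 45, z = 5 mm; axes as the coupon's
- fixture: fixture plate, thick drilled steel plate fixed on the table, 260 (its x) x 300 (its y) x 15 mm; origin: centre of its underside, x pointing away from the robot. Its square edge facing the robot, 15 mm high, is the edge to tip the coupon over. It cannot move
- fixture_edge (a point): middle of the fixture plate's upper edge that faces the robot (15 mm above the table); axes as the fixture plate's
- mate: mating plate, fixed flat on the fixture plate by two strap clamps that begin 23 mm behind its root face and stand 55 mm above the fixture plate; 80 (its x) x 220 (its y) x 10 mm. Same 45 degree bevel, facing up and towards the robot: the root face is the lowest 3 mm of that edge. Origin: centre of its underside; axes parallel to the fixture's. It cannot move
- mate_root (a point): middle of the mating plate's root face, at the fixture plate's surface (mate x = -40, z = 0 mm); axes as the mate's. It lies 95 to 115 mm from the fixture plate's edge
- magnet: arrow-shaped welding magnet lying flat on the table to the left of the bevelled plate, 90 x 90 mm, 16 mm high; origin under its middle
- tube: offcut of 40 x 40 mm square steel tube, 110 mm long along its x, lying to the right of the bevelled plate; origin under its middle
- wire_brush: wire brush with a wooden handle, 255 mm long along its x, 34 mm high; origin near its middle, on the table
- chip_hammer: welder's chipping hammer lying flat, 255 mm long along its x, 25 mm high; origin near its middle, on the table
- spray_can: spray can 66 mm across and about 190 mm tall, standing; origin under its middle
- tape: tape measure 70 x 65 mm, 34 mm high; origin under its middle
- square: engineer's square lying flat: stock 24 x 100 x 16 mm along its y, blade 150 x 26 mm along its x; origin at the inner corner, on the table
Mind the look-alikes: they are no part of the job. Of the things that look like the coupon, take the one that is farthest to the robot's right at the start.

How it is judged:
On the way, in this order (a step that is already met when the one before it is completed fails the run):
1. the coupon is tipped up on its plain edge, 55 to 100 degrees from lying, that edge still down on the table and within 25 mm of the fixture plate's edge (angle between coupon's own z axis and vertical between 0.96 and 1.75 rad and height (world z) of coupon_plain below 0.02 m and x of coupon_plain in the frame of fixture_edge between -0.025 and 0.01 m), for 0.1 s.
2. the coupon lies turned over, bevel up, on the fixture plate (angle between coupon's own z axis and vertical above 3 rad and z of coupon_root in the frame of fixture_edge between -0.003 and 0.004 m), for 0.2 s.
At the end, for the whole second after the job is handed in: The coupon lies flat and turned over (bevel up) on the fixture plate, at rest, its root face against the clamped plate's with less than 2.5 mm gap, square to it within 2 degrees, no part of its 100 mm length beyond the ends of the clamped plate (at most 60 mm off its middle) (angle between coupon's own z axis and vertical above 3.09 rad and angle between the x axis of coupon and the x axis of mate, either way round below 0.035 rad and linear speed of coupon below 0.01 m/s and x of coupon_root in the frame of mate_root between -0.0025 and 0.002 m and y of coupon_root in the frame of mate_root between -0.06 and 0.06 m and z of coupon_root in the frame of mate_root between -0.0025 and 0.0025 m); the robot touches nothing.
It fails at once if the coupon is lifted or carried: its plain edge rises more than 45 mm above the table, or its middle more than 65 mm (rolling over the edge takes 20 and 46 mm) (height (world z) of coupon_plain above 0.045 m or height (world z) of coupon above 0.065 m).
It fails at once if another thing on the table is moved more than 20 mm (distance of any of magnet, tube, wire_brush, chip_hammer, spray_can, tape, square from where it was at the start of the episode above 0.02 m).
It also fails if it takes over 72 s, if anything falls off the work surface, if the arm or the gripper's body presses on something with over 40 N, if the wrist force passes 120 N, or if a joint passes its speed limit or range.

## Working session

There is one attempt and no reset: what is moved stays moved. The work goes in short steps, Python scripts to look and compute and a tool call to move; the robot and the scene stay as the last step left them, time stands still between calls to the robot, and variables do not carry over. Pictures are saved under pics/ and viewed, about 8 in all and at most 12, crops included, and the job is handed in when it is done.

Besides the shell and the picture viewer there is one more tool, called after "Request:" as name(argument=value, ...), one argument or row to a line, values as JSON. step_arm: Moves the arm, as the interface text tells. Its arguments: {"type":"object","properties":{"plan":{"type":"array"},"force":{"type":"number"}},"required":["plan"]}

```bash
ls; mkdir -p pics; cat > h.py <<'E'
import numpy as np, cv2
from plant import robot
from scipy.spatial.transform import Rotation as R
def cam(n):
    c=robot.camera(n); return c
def save(c,f,crop=None,s=1):
    im=c["color"][:,:,::-1]
    if crop: im=im[crop[1]:crop[3],crop[0]:crop[2]]
    cv2.imwrite(f,cv2.resize(im,None,fx=s,fy=s,interpolation=cv2.INTER_CUBIC))
def ray(c,px):
    px=np.atleast_2d(px).astype(float)
    d=np.c_[(px[:,0]-c["cx"])/c["fx"],-(px[:,1]-c["cy"])/c["fy"],-np.ones(len(px))]
    T=np.linalg.inv(c["world_to_cam"]); return T[:3,3],d@T[:3,:3].T
def onz(c,px,z):
    o,d=ray(c,px); return o+d*((z-o[2])/d[:,2])[:,None]
def cloud(c):
    h,w=c["depth"].shape; v,u=np.mgrid[:h,:w]
    o,d=ray(c,np.c_[u.ravel(),v.ravel()])
    P=o+d*c["depth"].ravel()[:,None]; P[c["depth"].ravel()==0]=np.nan
    return P.reshape(h,w,3)
def proj(c,P):
    P=np.atleast_2d(P); q=P@c["world_to_cam"][:3,:3].T+c["world_to_cam"][:3,3]
    return np.c_[c["fx"]*q[:,0]/-q[:,2]+c["cx"],c["fy"]*-q[:,1]/-q[:,2]+c["cy"]]
E
python3 - <<'E'
from h import *
print({k:np.round(v,3) if not isinstance(v,str) else v for k,v in robot.read_state().items()})
for n in("scene","top"):
    c=cam(n); save(c,f"pics/{n}0.png",s=1.4 if n=="top" else 1.4)
    print(n,c["fx"],c["cx"],c["cy"],np.linalg.inv(c["world_to_cam"])[:3].round(3).tolist(),[k for k in c])
E
```

```text
pics
{'t': np.float64(0.0), 'joint_positions': array([ 1.127,  0.592,  0.048,  1.61 , -0.033,  0.943, -0.034]), 'joint_velocities': array([ 0.001,  0.   , -0.   , -0.   ,  0.002, -0.   , -0.001]), 'effort': array([-1.0000e-03, -5.4869e+01,  1.5460e+00, -1.9812e+01,  9.0000e-03,
        9.0000e-03,  0.0000e+00]), 'eef_pos': array([ 0.248, -0.68 ,  0.23 ]), 'ee_rot': array([-3.091e+00, -5.460e-01,  1.000e-03]), 'wrist_force': array([0.029, 0.101, 0.546]), 'torque': array([-0.034,  0.01 ,  0.014]), 'finger_gap': np.float64(1.001)}
scene 455.1335047297168 278.3880631153048 203.85620464492766 [[-0.83, -0.463, 0.312, 0.971], [0.558, -0.697, 0.451, 0.524], [0.008, 0.548, 0.836, 1.146]] ['color', 'depth', 'fx', 'fy', 'cx', 'cy', 'world_to_cam']
top 456.71436604714887 277.202768104232 216.79677718315406 [[-0.02, 0.985, -0.172, 0.311], [-1.0, -0.021, -0.003, -0.042], [-0.007, 0.172, 0.985, 1.399]] ['color', 'depth', 'fx', 'fy', 'cx', 'cy', 'world_to_cam']
```

View pics/top0.png

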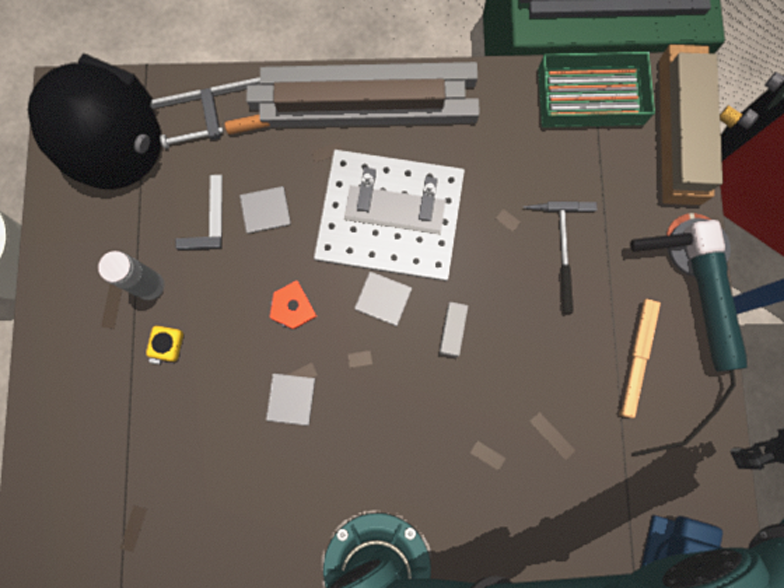

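View pics/scene0.png

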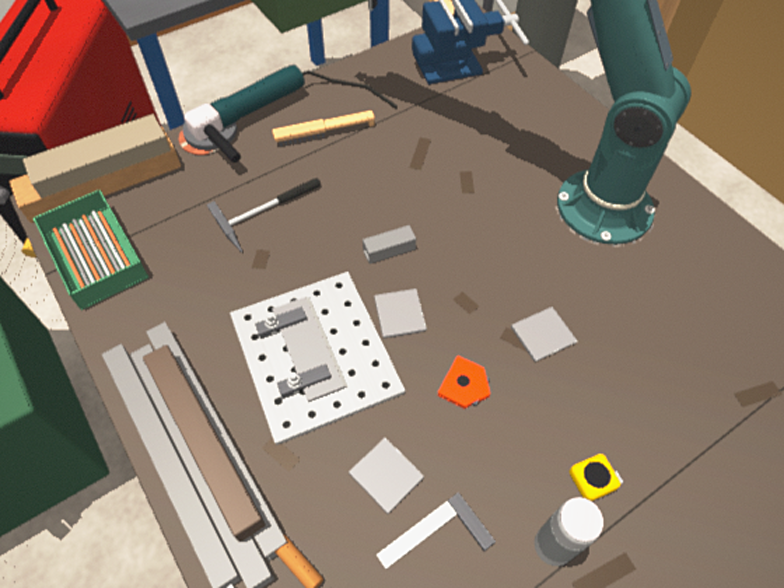

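The top view shows three look-alike plates at view pixels (265,209), (383,298) and (290,399). Image right is the robot's right (-y), so the plate at (383,298), just before the fixture, is the coupon. I'll measure it and confirm it in a crop.

```bash
cat > m.py <<'E'
from h import *
def yaw(a,b): d=b-a; return np.degrees(np.arctan2(d[1],d[0]))
def rect(c,mask,z,seed):
    n,l=cv2.connectedComponents(mask.astype(np.uint8)); k=l[seed[1],seed[0]]
    cs,_=cv2.findContours((l==k).astype(np.uint8),cv2.RETR_EXTERNAL,cv2.CHAIN_APPROX_NONE)
    q=max(cs,key=cv2.contourArea)[:,0]; P=onz(c,q,z)[:,:2]
    (ctr,sz,a)=cv2.minAreaRect((P*1000).astype(np.float32)); return np.array(ctr)/1000,sz,a,cv2.boxPoints((ctr,sz,a))/1000
E
python3 - <<'E'
from m import *
c=cam("top"); P=cloud(c); im=c["color"].astype(int); g=im.mean(2); sat=im.max(2)-im.min(2)
s=1/1.4
for n,(u,v),z in(("coupon",(383,298),.01),("other1",(265,209),.01),("other2",(290,399),.01),("fixture",(330,240),.015),("mate",(394,212),.025),("tube",(453,330),.04)):
    u,v=int(u*s),int(v*s); print(n,(u,v),im[v,u],P[v,u].round(4))
    m=(abs(im-im[v,u]).max(2)<25)
    try:
        ctr,sz,a,b=rect(c,m,z,(u,v)); print("  ",ctr.round(4),np.round(sz,1),round(a,2),b.round(4).tolist())
    except Exception as e: print(e)
u,v=int(293*s),int(285*s); print("magnet",im[v,u])
ctr,sz,a,b=rect(c,(abs(im-im[v,u]).max(2)<45),.016,(u,v)); print(ctr,sz)
# fixture full via hsv/height
h=P[:,:,2]; print("heights table",np.nanmedian(h[250:260,300:310]))
save(c,"pics/crop1.png",(205,95,355,265),4)
E
```

```text
coupon (273, 212) [214 209 206] [ 0.568  -0.0242  0.0136]
   [ 0.5668 -0.0257] [97.  88.4] 67.11 [[0.5072000026702881, -0.053199999034404755], [0.5885999798774719, -0.08749999850988388], [0.6263999938964844, 0.0017999999690800905], [0.5449000000953674, 0.03620000183582306]]
other1 (189, 149) [185 180 176] [0.7792 0.2395 0.0057]
   [0.7774 0.2387] [89.5 98.6] 10.91 [[0.7242000102996826, 0.27869999408721924], [0.7427999973297119, 0.1817999929189682], [0.8306999802589417, 0.1987999975681305], [0.8119999766349792, 0.2955999970436096]]
other2 (207, 285) [198 192 190] [0.3493 0.1788 0.0102]
   [0.3505 0.178 ] [88.6 98.5] 82.41 [[0.29580000042915344, 0.14059999585151672], [0.39340001344680786, 0.12759999930858612], [0.4052000045776367, 0.21549999713897705], [0.3075000047683716, 0.22849999368190765]]
fixture (235, 171) [233 231 229] [0.7014 0.0926 0.0132]
   [ 0.7597 -0.0447] [299.3 259. ] 79.67 [[0.6054999828338623, -0.16859999299049377], [0.8603000044822693, -0.2151000052690506], [0.9139999747276306, 0.07930000126361847], [0.6590999960899353, 0.1257999986410141]]
mate (281, 151) [204 198 194] [ 0.7591 -0.053   0.0267]
   [ 0.767  -0.0559] [224.5  91.8] 77.91 [[0.6984999775886536, -0.15600000321865082], [0.7882999777793884, -0.17520000040531158], [0.8353999853134155, 0.04430000111460686], [0.7455999851226807, 0.06350000202655792]]
tube (323, 235) [207 200 195] [ 0.4899 -0.1733  0.0384]
   [ 0.492  -0.1769] [ 37.9 107.8] 77.78 [[0.43540000915527344, -0.18400000035762787], [0.5407000184059143, -0.20679999887943268], [0.5486999750137329, -0.16979999840259552], [0.44339999556541443, -0.1469999998807907]]
magnet [248 121  78]
[0.54975262 0.18271986] (91.34698486328125, 88.65892791748047)
heights table 0.0005784852971525423
```

View pics/crop1.png

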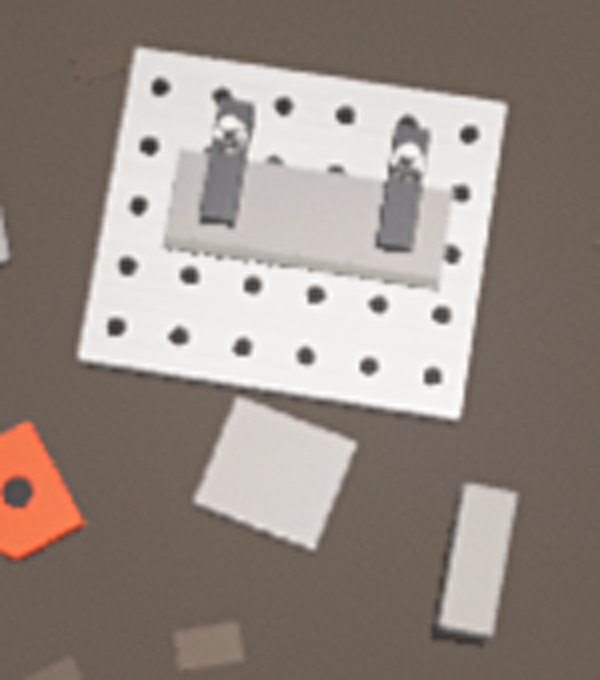

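The crop confirms it. The coupon is at crop (275,472), the light plate directly before the drilled fixture, between the orange magnet (20,490) and the tube (480,560). It measures about 97 x 88 mm, and its yaw is -22.8° against -10.3° for the fixture, which fits the description.

```bash
cat >> h.py <<'E'
FE=np.array([.6318,-.0214]); FY=np.radians(-10.34)
EX=np.array([np.cos(FY),np.sin(FY)]); EY=np.array([-EX[1],EX[0]])
def fix(p): d=np.asarray(p)[...,:2]-FE; return np.stack([d@EX,d@EY],-1)
def world(f): return FE+f[0]*EX+f[1]*EY
def st():
    s=robot.read_state(); M=R.from_rotvec(s["ee_rot"]).as_matrix()
    f=s["wrist_force"]; 
    print("t %.2f fix"%s["t"],(fix(s["eef_pos"])*1e3).round(1),"z",(s["eef_pos"][2]*1e3).round(1),"yaw",np.degrees(np.arctan2(M[1,0],M[0,0])).round(2),"F(fix)",(f[:2]@np.c_[EX,EY]).round(1),f[2].round(1),"gap",round(float(s["finger_gap"]),2)); return s,M
def go(f,z,yaw=-10.34):
    s,M=st(); t=np.r_[world(np.array(f)/1e3),z/1e3]
    y=np.degrees(np.arctan2(M[1,0],M[0,0]))
    print("shift mm",((t-s["eef_pos"])@M*1e3).round(1),"roll",round(-(yaw-y),2))
E
python3 -c "
from h import *
go((-146,-15),60)"
```

```text
t 0.15 fix [-259.  -717.2] z 230.4 yaw 20.04 F(fix) [0.  0.4] 0.4 gap 1.0
shift mm [ 452.7 -548.3  171.3] roll 30.38
```

Request:
step_arm(
  plan=[
    [[60, 23, -28, 0, 4], [60, 46, -55, 0, 8], [60, 69, -83, 0, 12], [60, 92, -110, 0, 16], [60, 115, -138, 0, 20], [60, 138, -165, 0, 24], [60, 161, -193, 0, 28], [60, 184, -220, 10, 30.4]],
  ],
)

```text
t: 0.82
eef_pos: [0.347, -0.4105, 0.2226]
ee_rot: [3.126, -0.288, 0.004]
wrist_force: [0.0, -0.0, -0.4]
finger_gap: 0.602
```

```bash
python3 -c "
from h import *
go((-146,-15),60)"
```

```text
t 0.82 fix [-210.4 -433.9] z 222.6 yaw -10.54 F(fix) [ 0. -0.] -0.4 gap 0.6
shift mm [  62.4 -419.5  162. ] roll -0.2
```

Request:
step_arm(
  plan=[
    [[60, 5, -36, 0, 0], [60, 10, -72, 0, 0], [60, 15, -108, 5, 0], [60, 20, -144, 10, 0], [60, 25, -180, 15, 0], [60, 30, -216, 20, 0], [60, 35, -252, 25, 0], [60, 40, -288, 30, 0]],
  ],
)

```text
t: 1.48
eef_pos: [0.4372, -0.1335, 0.1912]
ee_rot: [-3.129, 0.284, -0.0]
wrist_force: [-0.2, -0.8, 0.7]
finger_gap: 0.6
```

```bash
python3 -c "
from h import *
go((-146,-15),60)"
```

```text
t 1.48 fix [-171.3 -145.2] z 191.2 yaw -10.37 F(fix) [-0.1 -0.8] 0.7 gap 0.6
shift mm [  25.2 -130.3  131.2] roll -0.03
```

Request:
step_arm(
  plan=[
    [[60, 5, -36, 10, 0], [60, 10, -72, 25, 0], [60, 16, -108, 50, 0], [60, 22, -130, 80, 0], [60, 22, -130, 115, 0], [60, 22, -130, 150, 0], [60, 22, -130, 165, 0], [60, 22, -130, 171, 0]],
  ],
)

```text
t: 2.15
eef_pos: [0.4804, -0.0109, 0.0176]
ee_rot: [3.128, -0.282, -0.008]
wrist_force: [-0.8, 0.4, 0.5]
finger_gap: 0.607
```

```bash
python3 -c "
from m import *
go((-146,-15),10)
c=cam('scene'); save(c,'pics/s1.png',(170,150,450,360),2.8)"
```

```text
t 2.15 fix [-150.8  -16.9] z 17.6 yaw -10.31 F(fix) [-0.9  0.3] 0.5 gap 0.61
shift mm [ 4.8 -1.9  7.5] roll 0.03
```

View pics/s1.png

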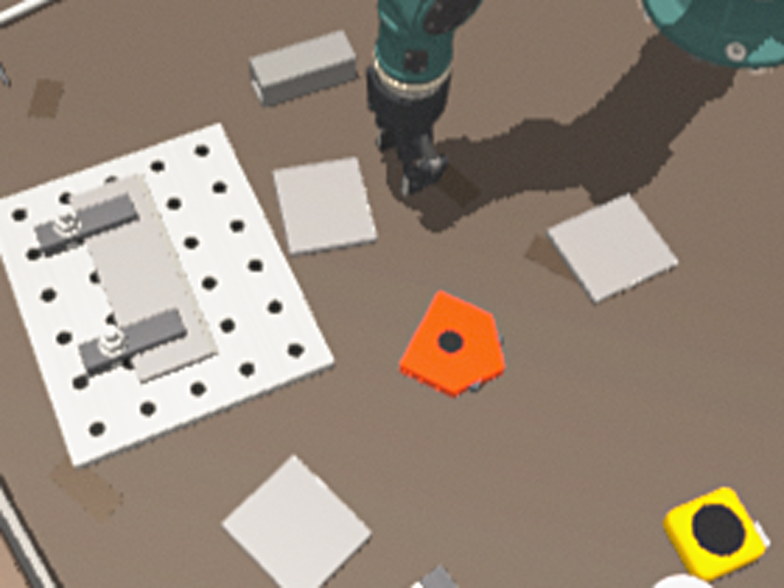

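The view shows the gripper just short of the coupon's near edge at crop (375,205), with the tube, magnet and clamps clear. Now I'll go lower and find the table height by touch.

Request:
step_arm(
  plan=[
    [[60, 2, -2, 6, 0], [60, 2, -2, 12, 0], [60, 2, -2, 16, 0], [60, 2, -2, 18, 0], [60, 2, -2, 19, 0], [60, 2, -2, 20, 0], [60, 2, -2, 21, 0], [60, 2, -2, 21, 0]],
  ],
)

```text
t: 2.87
eef_pos: [0.4845, -0.0097, -0.0006]
ee_rot: [-3.129, 0.284, -0.001]
wrist_force: [0.1, 0.1, 0.2]
finger_gap: 0.601
```

```bash
python3 -c "
from m import *
go((-146,-15),-4)"
```

```text
t 2.87 fix [-147.  -15.] z -0.6 yaw -10.36 F(fix) [0.1 0.1] 0.2 gap 0.6
shift mm [1.  0.  3.4] roll -0.02
```

Request:
step_arm(
  plan=[
    [[60, 0, 0, 2, 0], [60, 5, 0, 3, 0], [60, 12, 0, 3, 0], [60, 19, 0, 3, 0], [60, 25, 0, 3, 0], [60, 30, 0, 3, 0], [60, 35, 0, 3, 0], [60, 38, 0, 3, 0]],
  ],
)

```text
t: 3.53
eef_pos: [0.5039, -0.014, -0.0032]
ee_rot: [3.129, -0.277, -0.053]
wrist_force: [-18.7, 4.9, 28.9]
finger_gap: 0.602
```

```bash
cat > look.py <<'E'
from m import *
st(); c=cam("top"); im=c["color"].astype(int)
P=cloud(c); sat=im.max(2)-im.min(2)
m=(im.min(2)>180)&(im.max(2)<228)&(sat<16)
q=proj(c,np.r_[world((-.045,-.012)),.01])[0].astype(int)
ctr,sz,a,b=rect(c,m,.01,q); print("ctr fix",(fix(ctr)*1e3).round(1),np.round(sz,1)); B=fix(b)*1e3; print(B.round(1).tolist())
E
python3 look.py
```

```text
t 3.53 fix [-127.1  -15.7] z -3.2 yaw -10.14 F(fix) [-19.3   1.5] 28.9 gap 0.6
ctr fix [ -1.8 -17.6] [1881.9 1334.6]
[[-515.5, -1050.5], [803.0, -844.0], [511.9, 1015.2], [-806.6, 808.8]]
```

Request:
step_arm(
  plan=[
    [[60, -10, 0, -1, 0], [60, -10, 0, -2, 0], [60, -10, 0, -3, 0], [60, -6, 0, -3, 0], [60, -3, 0, -3, 0], [60, 0, 0, -3, 0], [60, 0, 0, -3, 0], [60, 0, 0, -3, 0]],
  ],
)

```text
t: 4.25
eef_pos: [0.5236, -0.0169, -0.0008]
ee_rot: [3.129, -0.284, 0.004]
wrist_force: [-1.3, -1.2, -1.3]
finger_gap: 0.6
```

```bash
cat > look.py <<'E'
from m import *
import sys
st(); c=cam("top"); im=c["color"].astype(int)
if len(sys.argv)>1: save(c,sys.argv[1],(205,120,355,265),4)
h=cloud(c)[:,:,2]
q=proj(c,np.r_[world((-.035,-.012)),.01])[0].astype(int)
print(im[q[1],q[0]])
m=(abs(im-im[q[1],q[0]]).max(2)<12).astype(np.uint8)
ctr,sz,a,b=rect(c,m,.01,q); print("ctr fix",(fix(ctr)*1e3).round(1),np.round(sz,1)); B=fix(b)*1e3; print(B.round(1).tolist())
E
python3 look.py pics/t2.png
```

```text
t 4.25 fix [-107.3  -15. ] z -0.8 yaw -10.38 F(fix) [-1.1 -1.5] -1.3 gap 0.6
[ 79 107 104]
ctr fix [-72.4   0.4] [171.9  45.3]
[[-161.3, 2.6], [-150.8, -41.5], [16.5, -1.7], [6.0, 42.4]]
```

View pics/t2.png

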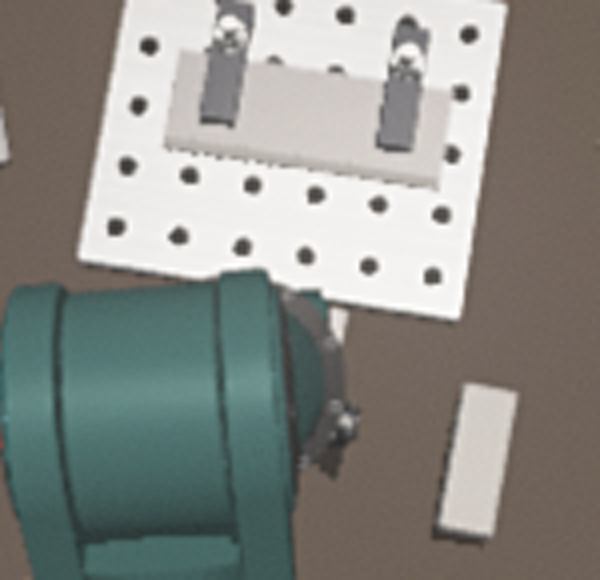

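The arm hides the coupon from the top camera, so I'll rely on force and the scene camera. I keep pushing until the fixture stops it.

Request:
step_arm(
  plan=[
    [[60, 2, 0, 0, 0], [60, 4, 0, 0, 0], [60, 6, 0, 0, 0], [60, 8, 0, 0, 0], [60, 10, 0, 0, 0], [60, 12, 0, 0, 0], [60, 14, 0, 0, 0], [60, 14, 0, 0, 0]],
  ],
)

```text
t: 4.97
eef_pos: [0.5292, -0.0194, -0.001]
ee_rot: [3.127, -0.285, -0.02]
wrist_force: [-11.1, 0.8, 7.4]
finger_gap: 0.6
```

```bash
python3 -c "
from m import *
st()
c=cam('scene'); save(c,'pics/s2.png',(230,170,350,270),6)"
```

```text
t 4.97 fix [-101.3  -16.5] z -1.0 yaw -10.42 F(fix) [-11.1  -1.2] 7.4 gap 0.6
```

View pics/s2.png

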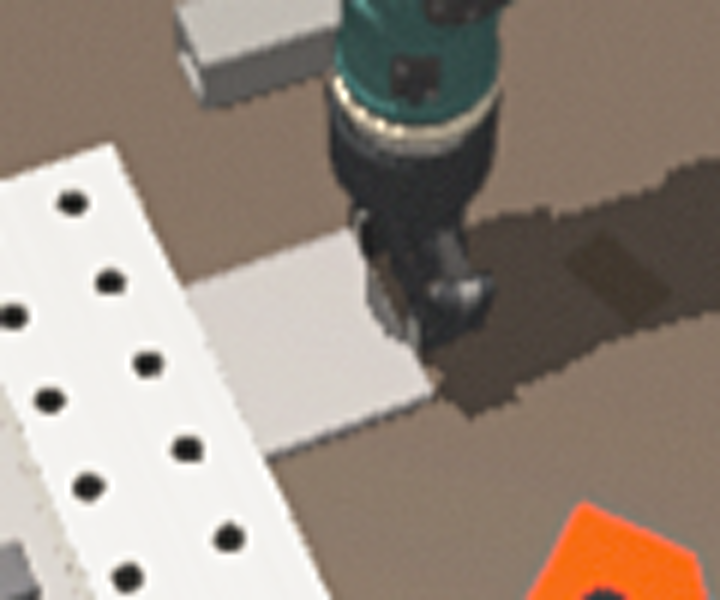

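The coupon is flush and square against the fixture edge, which runs from crop (185,290) to (265,460). The fingers are at its near edge, and TCP x of -101 agrees with -90 mm minus the 11 mm finger half-width. Now I preload it and tip it up along the arc.

Request:
step_arm(
  plan=[
    [[60, 4, 0, 0, 0], [60, 8, 0, 0, 0], [60, 8, 0, -3, 0], [60, 8, 0, -7, 0], [60, 8, 0, -11, 0], [60, 8, 0, -15, 0], [60, 9, 0, -19, 0], [60, 10, 0, -23, 0]],
  ],
)

```text
t: 5.68
eef_pos: [0.5316, -0.0202, 0.02]
ee_rot: [3.127, -0.282, -0.042]
wrist_force: [-15.4, 1.5, 0.1]
finger_gap: 0.6
```

```bash
python3 -c "
from m import *
st()
c=cam('scene'); save(c,'pics/s3.png',(230,170,350,270),4)"
```

```text
t 5.68 fix [-98.8 -16.8] z 20.0 yaw -10.3 F(fix) [-15.5  -1.3] 0.1 gap 0.6
```

View pics/s3.png

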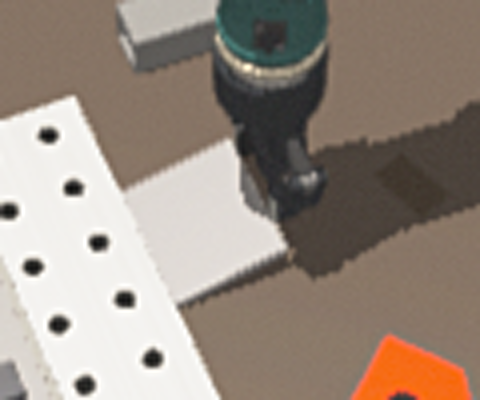

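The plate is tilting: the dark wedge under its lower edge at (240,275) is about 14°, and force and position agree. I continue along the arc.

Request:
step_arm(
  plan=[
    [[60, 1, 0, -4, 0], [60, 2, 0, -7.5, 0], [60, 5, 0, -14.5, 0], [60, 8.5, 0, -21, 0], [60, 12.5, 0, -27, 0], [60, 17, 0, -33, 0], [60, 22, 0, -38, 0], [60, 22, 0, -38, 0]],
  ],
)

```text
t: 6.4
eef_pos: [0.5536, -0.024, 0.0598]
ee_rot: [3.127, -0.282, -0.043]
wrist_force: [-20.3, 2.0, 15.5]
finger_gap: 0.598
```

```bash
python3 -c "
from m import *
st()
c=cam('scene'); save(c,'pics/s4.png',(230,150,350,250),4)"
```

```text
t 6.40 fix [-76.5 -16.6] z 59.8 yaw -10.32 F(fix) [-20.3  -1.7] 15.5 gap 0.6
```

View pics/s4.png

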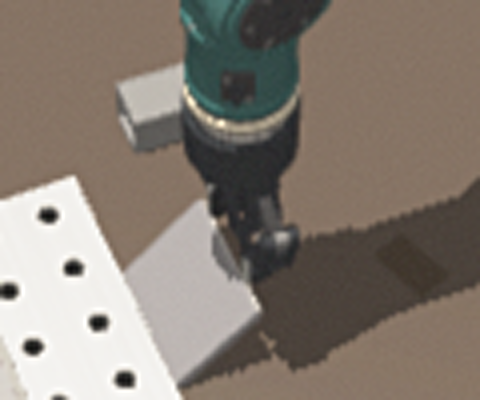

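It is at about 45° and still pinned at the fixture. Next I push on while lowering the tips below the bevel's lower corner.

Request:
step_arm(
  plan=[
    [[60, 4, 0, 2, 0], [60, 8, 0, 4, 0], [60, 12, 0, 6, 0], [60, 16, 0, 8, 0], [60, 20, 0, 10, 0], [60, 24, 0, 12, 0], [60, 27, 0, 13, 0], [60, 27, 0, 13, 0]],
  ],
)

```text
t: 7.12
eef_pos: [0.5403, -0.0222, 0.0416]
ee_rot: [-3.125, 0.276, 0.169]
wrist_force: [-61.7, 12.2, 38.5]
finger_gap: 0.599
```

```bash
cat > ang.py <<'E'
from m import *
import sys
st(); c=cam("scene"); im=c["color"]
if len(sys.argv)>1: save(c,sys.argv[1],(230,150,350,250),4)
P=cloud(c); F=fix(P)*1e3; z=P[:,:,2]*1e3
g=im.astype(int); m=(F[:,:,0]>-95)&(F[:,:,0]<5)&(abs(F[:,:,1]+16)<46)&(z>18)&(z<100)&(g.min(2)>140)&(g.max(2)-g.min(2)<22)
Q=np.c_[F[m],z[m]]; print("pts",len(Q))
if len(Q)>20:
    o=np.median(Q,0); _,_,V=np.linalg.svd(Q-Q.mean(0)); n=V[2]*np.sign(V[2][0]); print("ctr",Q.mean(0).round(1),"normal",n.round(3),"tilt from flat",np.degrees(np.arctan2(n[0],n[2])).round(1),"zmax",Q[:,2].max().round(1))
E
python3 ang.py
```

```text
t 7.12 fix [-89.9 -17.2] z 41.6 yaw -10.11 F(fix) [-62.9   1. ] 38.5 gap 0.6
pts 556
ctr [-38.8 -15.3  32.6] normal [0.472 0.001 0.882] tilt from flat 28.2 zmax 58.3
```

The downward drag on the bevel folded the plate back to about 28°. It is still pinned and nothing is lost. I unload the excess push and follow the arc upward with light pressure.

Request:
step_arm(
  plan=[
    [[60, -20, 0, 0, 0], [60, -39, 0, 0, 0], [60, -39, 0, -4, 0], [60, -36, 0, -8, 0], [60, -31, 0, -13, 0], [60, -25, 0, -18, 0], [60, -19, 0, -23, 0], [60, -19, 0, -23, 0]],
  ],
)

```text
t: 7.83
eef_pos: [0.5801, -0.0268, 0.0722]
ee_rot: [-3.128, 0.284, -0.012]
wrist_force: [0.2, -0.4, 0.1]
finger_gap: 0.597
```

```bash
python3 ang.py
```

```text
t 7.83 fix [-49.9 -14.6] z 72.2 yaw -10.39 F(fix) [ 0.3 -0.4] 0.1 gap 0.6
pts 8
```

```bash
python3 -c "
from m import *
st()
c=cam('scene'); save(c,'pics/s5.png',(220,150,370,270),4)"
```

```text
t 7.88 fix [-51.8 -14.8] z 71.4 yaw -10.39 F(fix) [-1.  -0.9] 0.1 gap 0.6
```

View pics/s5.png

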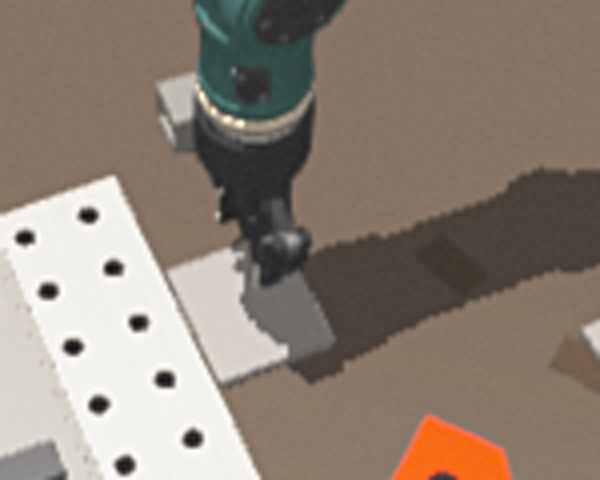

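The plate slipped off and lies flat again, flush at the fixture from crop (170,270) to (225,380), so I repeat the tip from the start.

Request:
step_arm(
  plan=[
    [[60, -35, 0, 0, 0], [60, -72, 0, 0, 0], [60, -75, 0, 30, 0], [60, -75, 0, 55, 0], [60, -75, 0, 66, 0], [60, -73, 0, 70, 0], [60, -63, 0, 71, 0], [60, -53, 0, 71, 0]],
  ],
)

```text
t: 8.6
eef_pos: [0.5241, -0.017, -0.0005]
ee_rot: [3.129, -0.284, 0.001]
wrist_force: [0.6, 0.5, -0.3]
finger_gap: 0.602
```

```bash
python3 -c "
from m import *
st()"
```

```text
t 8.60 fix [-106.8  -15. ] z -0.5 yaw -10.36 F(fix) [0.5 0.6] -0.3 gap 0.6
```

Request:
step_arm(
  plan=[
    [[60, 7, 0, 0.5, 0], [60, 13, 0, 0.5, 0], [60, 20, 0, 0.5, 0], [60, 21, 0, -3, 0], [60, 21, 0, -7, 0], [60, 21, 0, -11, 0], [60, 22, 0, -15, 0], [60, 23, 0, -23, 0]],
  ],
)

```text
t: 9.27
eef_pos: [0.5318, -0.0188, 0.0204]
ee_rot: [3.129, -0.28, -0.043]
wrist_force: [-14.1, 4.1, -0.1]
finger_gap: 0.598
```

```bash
python3 ang.py
```

```text
t 9.27 fix [-98.8 -15.4] z 20.4 yaw -10.25 F(fix) [-14.6   1.5] -0.1 gap 0.6
pts 531
ctr [-53.3 -13.3  24.8] normal [ 0.189 -0.     0.982] tilt from flat 10.9 zmax 36.7
```

Request:
step_arm(
  plan=[
    [[60, 1, 0, -4, 0], [60, 2, 0, -7.5, 0], [60, 5, 0, -14.5, 0], [60, 8, 0, -21, 0], [60, 12, 0, -27, 0], [60, 16, 0, -33, 0], [60, 20, 0, -38, 0], [60, 20, 0, -39, 0]],
  ],
)

```text
t: 9.98
eef_pos: [0.5555, -0.0232, 0.0619]
ee_rot: [-3.129, 0.283, 0.032]
wrist_force: [-14.7, 3.1, 11.2]
finger_gap: 0.599
```

```bash
python3 ang.py
```

```text
t 9.98 fix [-74.7 -15.5] z 61.9 yaw -10.32 F(fix) [-15.1   0.4] 11.2 gap 0.6
pts 608
ctr [-33.5 -13.7  44.7] normal [0.713 0.001 0.701] tilt from flat 45.5 zmax 75.1
```

Request:
step_arm(
  plan=[
    [[60, 2, 0, -3, 0], [60, 5, 0, -5.5, 0], [60, 8, 0, -8, 0], [60, 11, 0, -10.5, 0], [60, 14, 0, -12, 0], [60, 17, 0, -14, 0], [60, 20, 0, -15, 0], [60, 21, 0, -15, 0]],
  ],
)

```text
t: 10.7
eef_pos: [0.5863, -0.0287, 0.0788]
ee_rot: [-3.129, 0.285, -0.001]
wrist_force: [-5.1, 0.2, 12.8]
finger_gap: 0.598
```

```bash
python3 ang.py
```

```text
t 10.70 fix [-43.5 -15.3] z 78.8 yaw -10.39 F(fix) [-5.1 -0.8] 12.8 gap 0.6
pts 56
ctr [-21.8 -15.6  73.1] normal [ 0.912 -0.001  0.411] tilt from flat 65.7 zmax 91.7
```

It reads 66–70° with the plain edge still down. Now I slide the tips down along the bevel, past its lower corner, and then push.

Request:
step_arm(
  plan=[
    [[60, -2, 0, 4, 0], [60, -4, 0, 9, 0], [60, -6, 0, 14, 0], [60, -6, 0, 18, 0], [60, -4, 0, 19, 0], [60, 0, 0, 19, 0], [60, 4, 0, 19, 0], [60, 6, 0, 19, 0]],
  ],
)

```text
t: 11.42
eef_pos: [0.5935, -0.0297, 0.0575]
ee_rot: [3.129, -0.284, 0.004]
wrist_force: [0.1, -0.5, 0.3]
finger_gap: 0.599
```

```bash
python3 ang.py
```

```text
t 11.42 fix [-36.1 -15. ] z 57.5 yaw -10.38 F(fix) [ 0.2 -0.5] 0.3 gap 0.6
pts 51
ctr [-12.5  -6.   72.6] normal [0.96  0.015 0.278] tilt from flat 73.9 zmax 94.0
```

Request:
step_arm(
  plan=[
    [[60, 0, 0, 10, 0], [60, 0, 0, 20, 0], [60, 2, 0, 25, 0], [60, 5, 0, 25, 0], [60, 8, 0, 25, 0], [60, 11, 0, 25, 0], [60, 14, 0, 25, 0], [60, 14, 0, 25, 0]],
  ],
)

```text
t: 12.13
eef_pos: [0.6066, -0.032, 0.0326]
ee_rot: [-3.129, 0.284, -0.002]
wrist_force: [0.5, -0.5, 0.4]
finger_gap: 0.602
```

```bash
python3 ang.py pics/s6.png
```

```text
t 12.13 fix [-22.9 -14.9] z 32.6 yaw -10.37 F(fix) [ 0.6 -0.4] 0.4 gap 0.6
pts 55
ctr [ -0.3 -14.8  75.9] normal [0.999 0.    0.038] tilt from flat 87.8 zmax 96.4
```

View pics/s6.png

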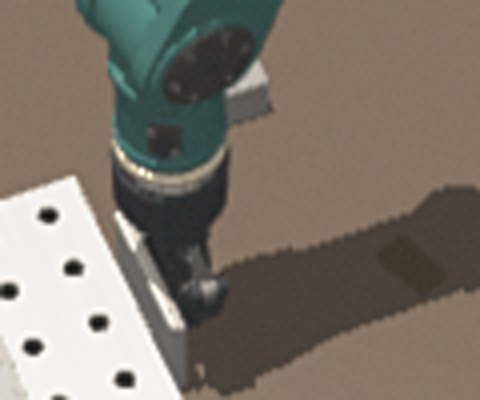

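The plate stands upright against the fixture edge at about 88°, seen edge-on from crop (120,215) to (185,390). Now I push it past balance, then drop the tips behind the plain edge.

Request:
step_arm(
  plan=[
    [[60, 3, 0, 0, 0], [60, 7, 0, 0, 0], [60, 11, 0, 0, 0], [60, 15, 0, 0, 0], [60, 15, 0, 0, 0], [60, -6, 0, 0, 0], [60, -20, 0, 10, 0], [60, -22, 0, 22, 0]],
  ],
)

```text
t: 12.85
eef_pos: [0.5818, -0.0275, 0.0104]
ee_rot: [-3.129, 0.283, 0.002]
wrist_force: [0.1, -0.1, -0.4]
finger_gap: 0.599
```

```bash
cat > flat.py <<'E'
from m import *
import sys
st(); c=cam("scene"); im=c["color"].astype(int)
if len(sys.argv)>1: save(c,sys.argv[1],(180,140,360,290),4)
P=cloud(c); F=fix(P)*1e3; z=P[:,:,2]*1e3
for x0 in range(-60,110,10):
    m=(F[:,:,0]>x0)&(F[:,:,0]<x0+10)&(abs(F[:,:,1]+10)<35)
    print(x0,m.sum(),np.nanmedian(z[m]).round(1) if m.any() else None,end=" | ")
E
python3 flat.py
```

```text
t 12.85 fix [-48.1 -15. ] z 10.4 yaw -10.33 F(fix) [ 0.2 -0.1] -0.4 gap 0.6
-60 428 413.3 | -50 466 371.0 | -40 487 240.1 | -30 444 346.5 | -20 559 259.9 | -10 174 244.2 | 0 76 26.8 | 10 74 26.2 | 20 73 26.3 | 30 78 27.3 | 40 77 26.3 | 50 79 26.4 | 60 85 18.9 | 70 74 16.3 | 80 77 16.7 | 90 72 17.2 | 100 75 25.5 |
```

The coupon has turned over and lies flat on the fixture, with its top at about 26 mm from x<0 to about 63 mm. I raise the tips above the fixture surface and push it on.

Request:
step_arm(
  plan=[
    [[60, 0, 0, -6, 0], [60, 3, 0, -6, 0], [60, 8, 0, -6, 0], [60, 13, 0, -6, 0], [60, 18, 0, -6, 0], [60, 23, 0, -6, 0], [60, 28, 0, -6, 0], [60, 32, 0, -6, 0]],
  ],
)

```text
t: 13.57
eef_pos: [0.6118, -0.0331, 0.0158]
ee_rot: [-3.129, 0.283, 0.012]
wrist_force: [-2.2, 0.5, -2.4]
finger_gap: 0.6
```

```bash
python3 flat.py
```

```text
t 13.57 fix [-17.6 -15.1] z 15.8 yaw -10.32 F(fix) [-2.3  0.1] -2.4 gap 0.6
-60 492 466.6 | -50 440 447.0 | -40 436 425.2 | -30 405 405.7 | -20 413 365.0 | -10 445 249.8 | 0 437 267.9 | 10 513 253.4 | 20 245 318.3 | 30 81 26.9 | 40 77 26.3 | 50 76 26.3 | 60 77 26.5 | 70 83 26.3 | 80 89 18.5 | 90 73 17.1 | 100 73 24.9 |
```

Request:
step_arm(
  plan=[
    [[60, 2, 0, 0, 0], [60, 4, 0, 0, 0], [60, 7, 0, 0, 0], [60, 10, 0, 0, 0], [60, 13, 0, 0, 0], [60, 16, 0, 0, 0], [60, 19, 0, 0, 0], [60, 20, 0, 0, 0]],
  ],
)

```text
t: 14.28
eef_pos: [0.6267, -0.0359, 0.0158]
ee_rot: [-3.128, 0.283, 0.029]
wrist_force: [-16.6, 2.6, 12.5]
finger_gap: 0.6
```

```bash
python3 -c "
from m import *
st()"
```

```text
t 14.28 fix [ -2.4 -15.1] z 15.8 yaw -10.33 F(fix) [-16.8  -0.4] 12.5 gap 0.6
```

The plate stopped at about 98.6 mm with 17 N, inside the 95–115 mm range for the mate's root. I press a little more to make sure it is seated.

Request:
step_arm(
  plan=[
    [[60, 4, 0, -1, 0], [60, 8, 0, -1, 0], [60, 10, 0, -1, 0], [60, 10, 0, -1, 0], [60, 10, 0, -1, 0], [60, 10, 0, -1, 0], [60, 10, 0, -1, 0], [60, 10, 0, -1, 0]],
  ],
)

```text
t: 14.95
eef_pos: [0.6268, -0.0359, 0.0159]
ee_rot: [-3.127, 0.282, 0.059]
wrist_force: [-25.4, 5.1, 20.5]
finger_gap: 0.601
```

```bash
python3 -c "
from m import *
st()"
```

```text
t 14.95 fix [ -2.3 -15.2] z 15.9 yaw -10.31 F(fix) [-25.9   0.4] 20.5 gap 0.6
```

Solid stop. I retreat straight back, then up and away to clear the cameras.

Request:
step_arm(
  plan=[
    [[60, -10, 0, 0, 0], [60, -20, 0, 0, 0], [60, -40, 0, 0, 0], [60, -70, 0, -5, 0], [60, -80, 0, -40, 0], [60, -80, 0, -80, 0], [60, -80, 0, -120, 0], [60, -80, 0, -150, 0]],
  ],
)

```text
t: 15.62
eef_pos: [0.5698, -0.0251, 0.1714]
ee_rot: [-3.128, 0.285, -0.014]
wrist_force: [0.0, -0.4, -0.7]
finger_gap: 0.603
```

Request:
step_arm(
  plan=[
    [[60, 0, 36, 0, 0], [60, 0, 72, 0, 0], [60, 0, 108, 0, 0], [60, 0, 144, 0, 0], [60, 0, 180, 0, 0], [60, 0, 216, 0, 0], [60, 0, 250, 0, 0], [60, 0, 280, 0, 0]],
  ],
)

```text
t: 16.28
eef_pos: [0.5173, -0.3049, 0.1687]
ee_rot: [3.125, -0.287, 0.009]
wrist_force: [-0.2, 0.0, -0.0]
finger_gap: 0.604
```

```bash
cat > fin.py <<'E'
from m import *
st(); c=cam("top"); im=c["color"].astype(int); save(c,"pics/end.png",(205,85,355,215),5)
P=cloud(c); F=fix(P)*1e3; z=P[:,:,2]*1e3
for x0 in range(0,120,6):
    m=(F[:,:,0]>x0)&(F[:,:,0]<x0+6)&(abs(F[:,:,1]+15)<35); print(x0,np.nanmedian(z[m]).round(1),int(np.median(im[m].mean(1))),end=" | ")
print()
m=(z>21)&(im.max(2)<226)&(im.min(2)>170)&(F[:,:,0]>0)&(F[:,:,0]<88)&(abs(F[:,:,1]+15)<70)
Q=F[m]; print(m.sum(),Q.min(0),Q.max(0))
n=np.c_[F[m],z[m]]; A=np.c_[n[:,:2],np.ones(len(n))]; print("plane",np.linalg.lstsq(A,n[:,2],rcond=None)[0].round(4))
px=np.argwhere(m)[:,::-1].astype(np.float32); W=fix(onz(c,px,.025))*1e3
print(cv2.minAreaRect(W.astype(np.float32)))
E
python3 fin.py
```

```text
t 16.28 fix [ -61.7 -299.4] z 168.7 yaw -10.5 F(fix) [-0.2 -0. ] -0.0 gap 0.6
0 12.2 238 | 6 18.0 175 | 12 25.8 216 | 18 26.1 214 | 24 25.0 214 | 30 25.0 214 | 36 24.9 213 | 42 26.5 213 | 48 25.1 213 | 54 26.3 213 | 60 24.6 212 | 66 26.2 212 | 72 25.6 212 | 78 25.5 212 | 84 25.0 211 | 90 25.3 199 | 96 20.8 183 | 102 24.3 190 | 108 25.7 210 | 114 25.6 209 | 
715 [  8.20302292 -78.8402542 ] [87.82209656 39.31951341]
plane [-8.40000e-03  4.20000e-03  2.63293e+01]
((49.41793441772461, -19.746543884277344), (118.2898178100586, 79.74504089355469), 89.88507843017578)
```

View pics/end.png

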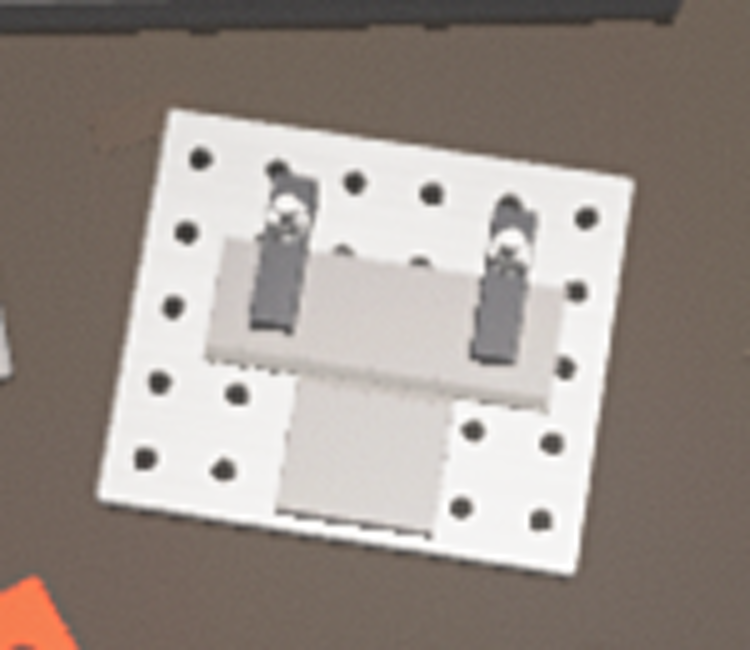

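The end view shows the coupon flat and butted on the mate, with a grey V-groove along crop (300,375)–(450,400) and no white gap. I'll check squareness quickly by fitting the plain edge and the mate's edge.

```bash
python3 - <<'E'
from m import *
c=cam("top"); g=cv2.GaussianBlur(c["color"].mean(2).astype(np.float32),(0,0),.7)
def edge(y0,y1,xa,xb,z,white):   # along fixture x, strongest gradient position per y
    out=[]
    for y in np.linspace(y0,y1,25):
        xs=np.arange(xa,xb,.5); p=proj(c,np.array([np.r_[world((x/1e3,y/1e3)),z] for x in xs])).astype(np.float32)
        v=cv2.remap(g,p[:,:1],p[:,1:],cv2.INTER_CUBIC)[:,0]; out.append((y,xs[np.argmax(white*np.gradient(v))]))
    o=np.array(out); k=np.polyfit(o[:,0],o[:,1],1); r=o[:,1]-np.polyval(k,o[:,0]); k=np.polyfit(o[abs(r)<2,0],o[abs(r)<2,1],1)
    return np.degrees(np.arctan(k[0])).round(2),np.polyval(k,-15).round(1),r.std().round(2)
print("fixture edge",edge(-100,80,-15,15,.015,1))
print("coupon plain edge (top)",edge(-55,25,2,22,.025,1))
print("coupon bevel top edge",edge(-55,25,84,98,.025,-1))
print("mate bevel top edge",edge(-55,25,99,114,.025,1))
E
```

```text
fixture edge (np.float64(0.16), np.float64(-0.8), np.float64(0.79))
coupon plain edge (top) (np.float64(0.11), np.float64(10.5), np.float64(0.48))
coupon bevel top edge (np.float64(-0.28), np.float64(94.5), np.float64(1.47))
mate bevel top edge (np.float64(-0.13), np.float64(105.9), np.float64(0.94))
```

```bash
python3 -c "
from plant import robot
print(robot.sign_off())"
```

```text
the job is handed in; nothing more can be done
None
```

The coupon is turned over, bevel up, on the fixture plate and butted against the clamped plate. I handed the job in at about 16 s of the 72 s. The hand-in gives no verdict.

I pushed the coupon square against the fixture edge, tipped it up there to about 88°, and rolled it over onto the fixture. I then pushed it on until it hit a firm stop: raising the push from 17 to 26 N moved it no further.

**Failed first try:** On the first tip, lowering the fingertips at about 45° folded the plate back. It slipped off and dropped flat on the table, still against the fixture edge. I repeated the tip with lighter pressure, and that worked.

**Last checks:**
- **Flatness:** its top is at about 25 to 26 mm, as expected for a 10 mm plate on the 15 mm fixture.
- **Squareness:** its edges are within about 0.3° of the clamped plate's edge.
- **Position along the joint:** it sits roughly 6 mm off the clamped plate's middle, against 60 mm allowed.
- **Gap:** the last picture shows no open gap along the root.
- **Clearance:** the arm is well clear of everything. I never steered near the other things on the table, but I did not measure them again at the end.

**Disagreement:** the V opening measured about 11 mm across the top, where a closed joint should give 14 mm. I put this down to pixels of about 3 mm and blurred bevel edges. It does not suggest a gap, which would make the opening wider.

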